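# Hold the lid of the bin bay that needs refilling

## Task

One bay of the two-bay plywood bin has nearly run out of wooden pieces. Take that bay's spring-closing clear lid by the middle of its steel bar pull, raise it to 60 degrees from its shut position and keep holding it there by the pull, steady, so that I can tip in a refill; the program finishes while still holding the lid open. Leave the well-filled bay's lid shut and do not shift the things lying about.

Things in the scene. Friction and masses are not known exactly. Their poses are not given: they have to be found in the camera images.
- piece_bin: plywood bulk bin, fixed to the table, 160 mm deep (x), 278 mm wide (y), 148 mm high at the back sloping to 96 mm at the front. Origin at the centre of its underside; x points from its front to its back, y to its left bay, z up. Two bays side by side, centred at y = +68 mm (left) and y = -68 mm (right); in each, a clear sloping lid hinged along the back
- heap: the heap of some 60 blue wooden pieces that fills one bay, seen through the lid. Origin at the middle of that bay's floor; it lies in the well-filled bay
- rest: the last two blue wooden pieces in the other bay, the one to be refilled. Origin at the middle of that bay's floor, 19 mm above the table
- pull_left (a point): round steel bar (12 mm thick, 104 mm long, with a 10 mm post to the lid 40 mm either side of its middle; grip it between the posts) that stands in front of the left lid's front edge, 40 mm clear of it (46 mm to the bar's centre line). This point is the middle of the bar; y runs along the bar. Swings with the lid, on a radius of 214 mm about the hinge line: lid shut, the bar is 85 mm above the table and about 49 mm in front of the bin's front board
- pull_right (a point): round steel bar (12 mm thick, 104 mm long, with a 10 mm post to the lid 40 mm either side of its middle; grip it between the posts) that stands in front of the right lid's front edge, 40 mm clear of it (46 mm to the bar's centre line). This point is the middle of the bar; y runs along the bar. Swings with the lid, on a radius of 214 mm about the hinge line: lid shut, the bar is 85 mm above the table and about 49 mm in front of the bin's front board
- lid_left: clear plastic lid of the left bay, 130 mm wide and 168 mm from hinge line to front edge, 5 mm thick with a 9 mm aluminium strip along the front edge, its bar pull included. Origin on the hinge line; -x points along the lid to the pull, y along the hinge
- lid_right: clear plastic lid of the right bay, 130 mm wide and 168 mm from hinge line to front edge, 5 mm thick with a 9 mm aluminium strip along the front edge, its bar pull included. Origin on the hinge line; -x points along the lid to the pull, y along the hinge
- hinge_left (a point): middle of the left lid's hinge line, 151 mm above the table; the hinge line runs along the bin's y. At lid angle a the bar's middle is 214*cos(a - 18 deg) mm in front of it (along the bin's -x) and 214*sin(a - 18 deg) mm above it
- hinge_right (a point): the same point of the right lid
- angle_left (a joint): opening angle of the clear lid of the left bay in rad: 0 = shut (sloping 18 degrees down toward the front), grows as the front edge rises about the hinge; stop at 1.45. Spring and weight always close it (about 1 to 4 N upward at the bar holds it); it never stays open by itself
- angle_right (a joint): opening angle of the clear lid of the right bay in rad: 0 = shut (sloping 18 degrees down toward the front), grows as the front edge rises about the hinge; stop at 1.45. Spring and weight always close it (about 1 to 4 N upward at the bar holds it); it never stays open by itself
- tape_dispenser: bystander: dark tape dispenser, 52 x 177 x 98 mm, origin under its centre
- mailer: bystander: flat brown padded mailer, 120 x 340 x 11 mm, origin under its centre
- pen: bystander: white and red pen, 11 x 145 x 9 mm, origin under its centre
- pencil: bystander: green pencil, 7 x 112 x 7 mm, origin under its centre

How it is judged:
By the outcome, as a careful person would: the job done as asked, in the order asked, and still so for the second after the job is handed in, while the arm keeps its last pose, push and grip.
It also fails if it takes over 35 s, if anything falls off the work surface, if the arm or the gripper's body presses on something with over 40 N, if the wrist force passes 120 N, or if a joint passes its speed limit or range.

## Robot

A 6-joint arm with a two-finger parallel gripper is mounted at the origin on a cart in front of the work surface, level with it; the furniture and walls round the work are solid. World frame = base frame: x ahead of the robot, y to its left, z up, the work surface at z = 0. Lengths are in mm, angles in rad, forces in N, time in s.
With the tool pointing down it reaches from about 350 to 975 mm from the base axis. Payload 7.1 kg.
Tool frame: the origin (TCP) lies midway between the tips of the shut fingers; the grasp point (between the pads) lies 19 mm behind it (ctrl.tcp_to_grasp is the distance from the TCP to the grasp point, in mm); z points along the fingers, y is the line along which they close (so a half turn about z gives the same grasp; the last joint's range is limited). The gripper opens to 88 mm and grips with 3 to 60 N. Pads are 20 mm wide; open, the fingers measure 115 mm over their backs; the gripper's body (75 mm by 178 mm) begins 61 mm behind the grasp point.
Start: joints at [1.253, 0.423, 1.63, -0, 1.089, -0.019], TCP at [183.952, 597.299, 197.175] pointing down, gripper open.
Joint ranges: [-3, 3], [-0.9, 2.11], [0.09, 2.58], [-1.31, 4.45], [0.11, 2.69], [-2.54, 2.54]. Speed limits (rad/s): [2.39, 2.39, 3.01, 3.14, 3.14, 3.14].

## Interface

Orientations are given as a rotation vector (axis times angle).
In Python, from workcell import get_obs, cams, ticket, boxes_of, ctrl gives the robot as it stands.
- The arm moves only by the shell command python3 -m creep 'ROWS' [OPENING]. ROWS is JSON, one flat list of numbers, 4 for each row, row after row: the shift along the world's x, y, z in m, then the turn about the world's z in rad. In form: [tx, ty, tz, spin, tx, ty, tz, spin, ...]. A call has 1 to 10 rows; each row is the pose to reach, as a shift and turn from the pose commanded when the call began; what a row does not reach only later rows make up. A row lasts 1/12 s, in which the tool goes at most 41.7 mm and 7.16 degrees, less where a joint would pass 70% of its speed; a pose out of reach is approached as far as the arm can. A call with a gripper value outside its range is refused whole. OPENING is the opening, from 0 (shut) to 1 (fully open), set as the call begins (- or left out, the last holds). The fingers move at their own pace and stop on an object; the grip force is fixed at half the most. Time passes only in rows, so rows that repeat a pose let the fingers close. It gives the time, the measured TCP pose, the force, the opening and the grip force at its end, in the units of the state.
- get_obs(): the state, without advancing time (a new reading comes with each control period).
- cams.get_image(name): name is "scene" or "top" or "wrist"; returns (picture, depth): 400x640x3 uint8, red, green, blue; 400x640 float32, mm along the optical axis (not along the pixel's ray), 0 where there is no reading.
- cams.get_calibration(name): a dict with "mtx" (3x3 intrinsics, pixels), "R" (3x3) and "t" (3): a world point X has camera coordinates R X + t; the wrist camera has in their place "mount" (4x4, takes a point from camera to tool coordinates, whose origin is the TCP and whose axes are the flange's). Camera axes: x right, y down, z forward; pixel columns grow to the right and rows downward; lengths in mm; the calibration is good to about 2 mm. A picture is of the moment at which its call begins: read the wrist's pose just before it. get_calibration takes no time and is no camera call.
- ticket.close_job(): hands the job in; it is judged then, once.
Trained networks look in the newest picture that a camera, given by its name, has taken for a name from the list of things; names that differ only in an ending like _2 or _b are one class to them, and where a whole thing is asked for, a point or a joint stands for the part that bears it (a point fixed in the world has none). Each returns a list of dicts, best first, with "score" (0 to 1); they miss things now and then, are a little off and sometimes report something else, mostly with a low value. They report only what shows in the picture. A call takes as long as a camera call.
- boxes_of(camera, target): "centre" ([column, row] in pixels, amid what is visible of it).
The state is a dict: "t": time; "qpos": joint angles; "qvel": joint speeds; "joint_torque": joint torques, N m; "ee_pos": TCP position; "orientation": TCP orientation; "ft_force": force on the tool from outside, world axes, zero at the start; "moment": the same for the moment, N m; "width": finger opening in mm; "grasp_force": force on a finger pad.
Only numpy, scipy, OpenCV 4.12 (cv2) and the standard library are available. Lean on these libraries where they do the work, as an engineer would, in place of code of your own. Each camera call takes 0.05 s, during which the arm holds its last target. There are 200 camera calls.

## Working session

There is one attempt and no reset: what is moved stays moved. The work goes in short steps, Python scripts to look and compute and a shell command to move; the robot and the scene stay as the last step left them, time stands still between calls to the robot, and variables do not carry over. Pictures are saved under pics/ and viewed, at most 10 in all, crops included, and the job is handed in when it is done.

```bash
mkdir -p pics; cat > h.py <<'E'
import numpy as np,cv2
from workcell import get_obs,cams,ticket,boxes_of,ctrl
def world(cam,px,d):
    c=cams.get_calibration(cam);K=np.array(c["mtx"]);p=np.linalg.inv(K)@[px[0],px[1],1]*d
    return np.array(c["R"]).T@(p-np.array(c["t"]).ravel())
E
python3 - <<'E'
from h import *
o=get_obs();print({k:np.round(v,3) for k,v in o.items()},ctrl.tcp_to_grasp)
for n in("scene","top"):
    im,d=cams.get_image(n);cv2.imwrite(f"pics/{n}.png",im[:,:,::-1]);np.save(n,d)
    for t in("piece_bin","heap","rest","pull_left","pull_right","tape_dispenser","mailer","pen","pencil"):
        for b in boxes_of(n,t)[:2]:
            u,v=b["centre"];z=d[int(v),int(u)]
            print(n,t,round(b["score"],2),np.round([u,v]),np.round(world(n,(u,v),z)) if z else 0)
E
```

```text
{'t': np.float64(0.0), 'qpos': array([ 1.253,  0.424,  1.631,  0.   ,  1.089, -0.019]), 'qvel': array([ 0.001, -0.001, -0.002, -0.001, -0.001,  0.001]), 'joint_torque': array([-2.0000e-03, -5.4464e+01, -2.7366e+01,  6.4000e-02,  2.3000e-02,
       -0.0000e+00]), 'ee_pos': array([183.771, 596.737, 196.412]), 'orientation': array([-4.680e-01, -3.106e+00,  2.000e-03]), 'ft_force': array([0.28 , 0.494, 0.215]), 'moment': array([-0.01 ,  0.   , -0.053]), 'grasp_force': np.float64(0.0), 'width': np.float64(87.599)} 18.700000000000003
scene piece_bin 0.92 [296. 190.] [562.  86. 111.]
scene pull_left 0.7 [271. 176.] [557. 192. 121.]
scene pull_left 0.37 [324. 293.] [ 361. -261.   59.]
scene pull_right 0.7 [307. 183.] [599.  81. 122.]
scene tape_dispenser 0.59 [320. 294.] [ 355. -256.   56.]
scene mailer 0.57 [232. 234.] [397. 149.  11.]
scene mailer 0.48 [265. 175.] [550. 209. 121.]
scene pen 0.72 [295. 191.] [560.  85. 109.]
scene pen 0.56 [307. 182.] [603.  89. 122.]
scene pencil 0.47 [336. 339.] [ 332. -327.    6.]
top piece_bin 0.92 [259. 187.] [577. 151. 126.]
top pull_left 0.77 [238. 193.] [561. 209. 128.]
top pull_right 0.93 [284. 174.] [612.  81. 130.]
top pull_right 0.53 [396. 260.] [ 368. -218.   96.]
top tape_dispenser 0.56 [396. 259.] [ 370. -216.   99.]
top mailer 0.81 [264. 255.] [397. 157.   8.]
top pen 0.47 [348. 251.] [404. -91.   7.]
top pencil 0.54 [283. 176.] [606.  86. 125.]
top pencil 0.29 [261. 186.] [581. 147. 122.]
```

```bash
python3 - <<'E'
import cv2
a=cv2.imread("pics/scene.png");b=cv2.imread("pics/top.png")
c=cv2.resize(b[110:300,180:440],None,fx=3,fy=3,interpolation=cv2.INTER_CUBIC);cv2.imwrite("pics/topc.png",c)
E
```

```text
(no output)
```

View pics/scene.png

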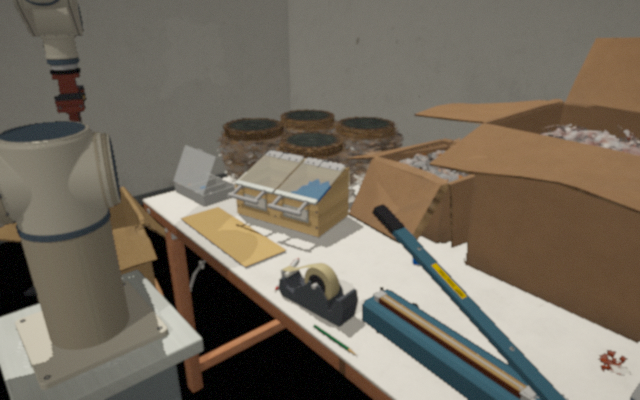

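View pics/topc.png

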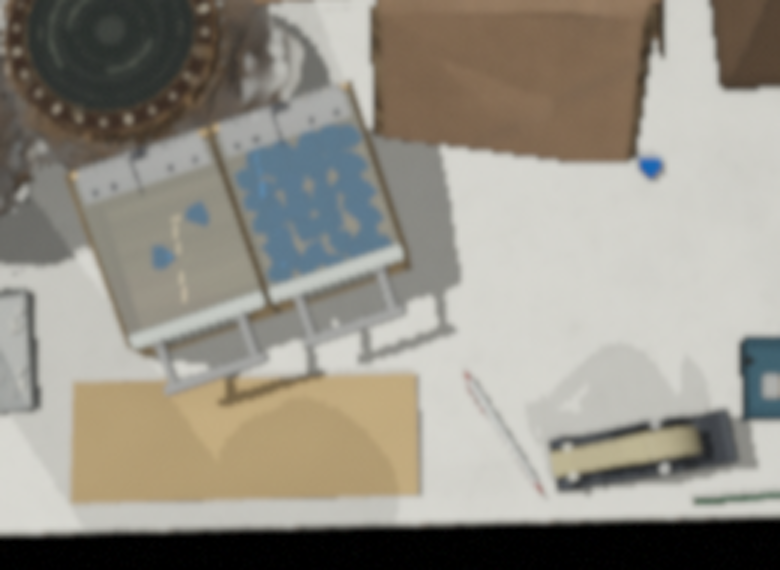

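The top view shows the left bay (crop 70–270) almost empty with two blue pieces, and the right bay full. The left bar runs from about (236,240) to (269,229) in full-picture pixels. Next I'll work out its position.

```bash
python3 - <<'E'
from h import *
c=cams.get_calibration("top");C=-np.array(c["R"]).T@np.array(c["t"]).ravel()
def plane(px,z):
    r=world("top",px,1000.)-C; return C+r*(z-C[2])/r[2]
cr=lambda u,v:(180+u/3-.33,110+v/3-.33)
for nm,a,b in(("L",(168,389),(266,357)),("R",(308,340),(405,308))):
    A,B=plane(cr(*a),88),plane(cr(*b),88);print(nm,A.round(),B.round(),((A+B)/2).round(1),np.linalg.norm(A-B),np.degrees(np.arctan2(B[0]-A[0],A[1]-B[1])))
for p in((210,128),(70,175),(348,86)):print(plane(cr(*p),148).round())
d=np.load("top.npy")
A=[(u,v) for v in range(222,246) for u in range(228,280)]
P=np.array([world("top",p,d[p[1],p[0]]) for p in A if d[p[1],p[0]]>0])
m=(P[:,2]>75)&(P[:,2]<100);Q=P[m];print(m.sum(),Q.mean(0).round(),Q.min(0).round(),Q.max(0).round())
E
```

```text
L [438. 224.  88.] [465. 132.  88.] [451.6 177.8  88. ] 95.60028273746035 16.718877325390377
R [480.  93.  88.] [508.   1.  88.] [494.1  47.   88. ] 95.38197836002276 16.899841418363852
[671. 175. 148.]
[630. 304. 148.]
[707.  47. 148.]
221 [455. 183.  91.] [433. 130.  75.] [486. 235. 100.]
```

```bash
python3 -m creep '[0.01,-0.016,0,-0.05,0.03,-0.047,0,-0.15,0.052,-0.081,0,-0.26,0.074,-0.115,0,-0.37,0.096,-0.149,0,-0.48,0.118,-0.183,0,-0.59,0.14,-0.217,0,-0.7,0.162,-0.251,0,-0.81,0.18,-0.28,0,-0.92,0.195,-0.305,0,-0.98]' 0.5
python3 -m creep '[0.015,-0.025,0,0,0.03,-0.055,0,0,0.043,-0.085,0,0,0.05,-0.105,0,0,0.053,-0.113,0,0,0.053,-0.113,0,0,0.053,-0.113,0,0]'
python3 - <<'E'
from h import *
from scipy.spatial.transform import Rotation as R
o=get_obs();im,d=cams.get_image("wrist");cv2.imwrite("pics/w1.png",im[:,:,::-1]);np.save("w1",d)
c=cams.get_calibration("wrist");K=np.array(c["mtx"]);M=np.array(c["mount"]);r=R.from_rotvec(o["orientation"]).as_matrix()
print(o["t"],o["ee_pos"].round(1),r.round(3),o["width"],M.round(2))
v,u=np.mgrid[0:400,0:640];p=np.stack([u,v,np.ones_like(u)],-1)@np.linalg.inv(K).T*d[...,None]
W=(p@M[:3,:3].T+M[:3,3])@r.T+o["ee_pos"];np.save("w1w",W)
for b in boxes_of("wrist","pull_left")[:3]:
    print(b, W[int(b["centre"][1]),int(b["centre"][0])])
E
```

```text
t: 1.83
ee_pos: [380.0, 290.3, 197.4]
orientation: [1.883, 2.515, 0.001]
ft_force: [-1.1, 0.4, -1.0]
width: 44.1
grasp_force: 0.0
t: 2.42
ee_pos: [431.9, 179.5, 197.3]
orientation: [-1.876, -2.52, -0.001]
ft_force: [0.0, -0.5, 0.5]
width: 43.6
grasp_force: 0.0
2.4167 [431.9 179.5 197.3] [[-0.287  0.958  0.   ]
 [ 0.958  0.287  0.   ]
 [ 0.     0.    -1.   ]] 43.5585627412942 [[   0.     -0.97   -0.26   68.8 ]
 [   1.      0.      0.     -0.28]
 [  -0.     -0.26    0.97 -186.88]
 [   0.      0.      0.      1.  ]]
{'centre': [484.1, 200.7], 'score': 0.73} [574.220054   227.91161656 130.13739704]
```

View pics/w1.png

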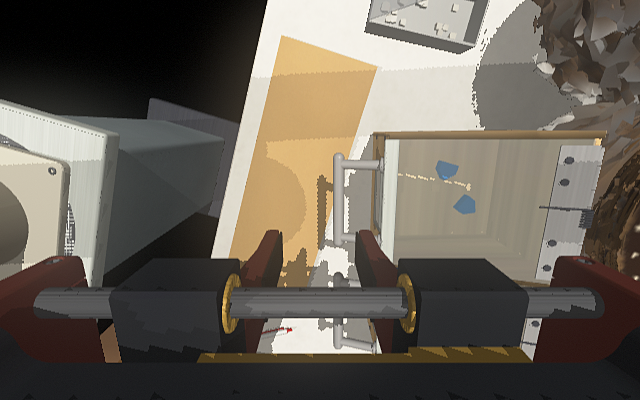

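The left bar runs down column 338 from about row 155 to 245, partly behind a finger at its lower end. The two blue pieces show through this lid, and the bar is square to the fingers. Next I'll measure the bar and posts from the depth.

```bash
python3 - <<'E'
from h import *
W=np.load("w1w.npy");yw=np.radians(16.7)
ex=np.array([np.cos(yw),np.sin(yw)]);ey=np.array([-np.sin(yw),np.cos(yw)])
S=W[140:262,315:380].reshape(-1,3);S=S[(S[:,2]>78)&(S[:,2]<112)]
x=S[:,:2]@ex;y=S[:,:2]@ey
for v in range(150,256,8):
    row=W[v,325:356];m=(row[:,2]>78)&(row[:,2]<96)
    if m.any():
        q=row[m];print(v,m.sum(),"bx",(q[:,:2]@ex).min().round(1),(q[:,:2]@ex).max().round(1),"by",(q[:,:2]@ey).mean().round(1),"z",q[:,2].max().round(1),"world",q[:,:2].mean(0).round(1))
for u in(362,368):
    col=W[145:262,u];m=(col[:,2]>80)&(col[:,2]<110);print(u,np.where(m)[0]+145,(col[m][:,:2]@ey).round(0))
print("tool",np.array([431.9,179.5])@ex,np.array([431.9,179.5])@ey)
E
```

```text
158 12 bx 479.9 491.3 by 87.1 z 90.8 world [439.9 222.9]
166 23 bx 480.1 501.8 by 79.2 z 94.6 world [447.5 217. ]
174 11 bx 480.2 490.4 by 70.7 z 90.8 world [444.4 207.2]
182 11 bx 480.3 490.6 by 62.4 z 90.8 world [446.9 199.2]
190 11 bx 480.4 490.9 by 53.9 z 91.3 world [449.5 191.1]
198 11 bx 480.5 491.0 by 45.3 z 90.9 world [452.1 182.9]
206 11 bx 480.7 491.3 by 36.5 z 90.5 world [454.8 174.6]
214 11 bx 480.7 491.4 by 27.6 z 90.1 world [457.5 166.1]
222 11 bx 480.9 491.6 by 18.6 z 91.2 world [460.2 157.5]
230 11 bx 481.0 491.8 by 9.5 z 91.4 world [463.  148.8]
238 23 bx 481.1 504.2 by 1.2 z 95.3 world [471.6 142.7]
246 5 bx 484.4 488.8 by -9.4 z 89.0 world [468.8 130.9]
362 [160 161 162 163 164 165 166 167 168 169] [86. 85. 84. 83. 82. 81. 80. 79. 78. 77.]
368 [160 161 162 163 164 165 166 167 168 169] [86. 85. 84. 83. 82. 81. 80. 79. 78. 77.]
tool 465.2647488367148 47.81812930164344
```

```bash
python3 -m creep '[0.011,0,0,0.005,0.0215,0,0,0.01,0.0215,0,-0.02,0.01,0.0215,0,-0.045,0.01,0.0215,0,-0.07,0.01,0.0215,0,-0.095,0.01,0.0215,0,-0.115,0.01,0.0215,0,-0.127,0.01,0.0215,0,-0.132,0.01,0.0215,0,-0.132,0.01]' 0.42
python3 -m creep '[0,0,0,0,0,0,0,0,0,0,0,0,0,0,0,0,0,0,0,0,0,0,0,0]' 0.0
```

```text
t: 3.35
ee_pos: [453.5, 179.6, 64.0]
orientation: [-1.86, -2.53, 0.002]
ft_force: [-0.2, -0.0, -0.2]
width: 37.2
grasp_force: 0.0
t: 3.85
ee_pos: [453.7, 179.4, 65.7]
orientation: [1.862, 2.53, 0.001]
ft_force: [0.1, -0.5, -0.5]
width: 1.4
grasp_force: 0.0
```

The fingers closed on nothing, so I'm looking before I move again.

```bash
python3 - <<'E'
from h import *
o=get_obs();print(o["width"],o["grasp_force"],o["t"])
im,d=cams.get_image("wrist");im2,d2=cams.get_image("scene")
a=im[120:360,200:520][:,:,::-1];b=cv2.resize(im2[120:260,170:370][:,:,::-1],None,fx=2.2,fy=2.2)
a=cv2.resize(a,(400,308));cv2.imwrite("pics/w2.png",cv2.hconcat([a,cv2.resize(b,(400,308))]))
E
```

```text
1.4480604358603777 0.02681529032997787 3.85
```

View pics/w2.png

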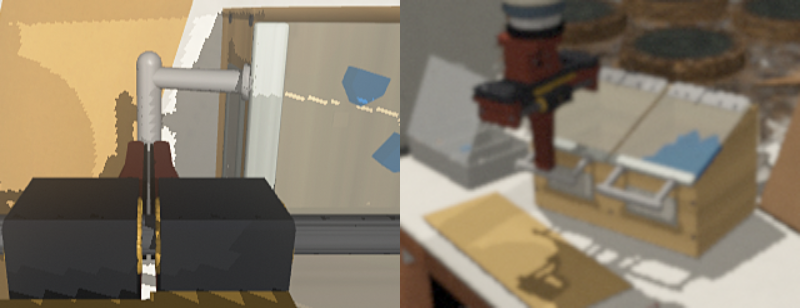

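The wrist view shows the fingers over the bar at crop (148,160), and the scene view shows them low by the left pull. Depth should tell whether they straddle it.

```bash
python3 -m creep '[0,0,0,0,0,0,0,0,0,0,0,0]' 
python3 - <<'E'
from h import *
from scipy.spatial.transform import Rotation as R
o=get_obs();im,d=cams.get_image("wrist")
c=cams.get_calibration("wrist");K=np.array(c["mtx"]);M=np.array(c["mount"]);r=R.from_rotvec(o["orientation"]).as_matrix()
v,u=np.mgrid[0:400,0:640];p=np.stack([u,v,np.ones_like(u)],-1)@np.linalg.inv(K).T*d[...,None]
T=p@M[:3,:3].T+M[:3,3];W=T@r.T+o["ee_pos"]
for vv in range(160,300,6): print(vv,"col318 tool",T[vv,318].round(0),"W",W[vv,318].round(0),"col308",T[vv,308].round(0),"col328",T[vv,328].round(0))
cv2.imwrite("pics/w3.png",cv2.resize(im[150:340,260:380][:,:,::-1],None,fx=3,fy=3,interpolation=cv2.INTER_NEAREST))
E
```

```text
t: 4.2
ee_pos: [453.7, 179.4, 65.3]
orientation: [1.862, 2.53, 0.001]
ft_force: [0.9, 0.8, 1.3]
width: 0.9
grasp_force: 0.6
160 col318 tool [ 51.  -1. -20.] W [438. 228.  85.] col308 [43. -9. 55.] col328 [43.  8. 58.]
166 col318 tool [ 48.  -1. -24.] W [439. 225.  89.] col308 [38. -9. 56.] col328 [ 47.   5. -19.]
172 col318 tool [ 45.  -1. -25.] W [440. 222.  90.] col308 [33. -9. 54.] col328 [ 44.   5. -21.]
178 col318 tool [ 41.  -1. -26.] W [441. 219.  91.] col308 [27. -9. 57.] col328 [ 41.   5. -26.]
184 col318 tool [ 38.  -1. -24.] W [442. 215.  89.] col308 [22. -9. 56.] col328 [ 38.   5. -25.]
190 col318 tool [ 34.  -1. -24.] W [443. 212.  89.] col308 [17. -9. 55.] col328 [ 33.   5. -21.]
196 col318 tool [ 31.  -1. -24.] W [444. 208.  89.] col308 [12. -9. 55.] col328 [ 30.   5. -21.]
202 col318 tool [ 27.  -1. -24.] W [445. 205.  90.] col308 [ 6. -9. 57.] col328 [ 26.   5. -20.]
208 col318 tool [ 24.  -1. -25.] W [446. 202.  90.] col308 [  0. -10.  58.] col328 [ 22.   5. -21.]
214 col318 tool [ 20.  -1. -24.] W [447. 198.  89.] col308 [ -5. -10.  57.] col328 [ 19.   5. -21.]
220
[... 744 characters left out ...]
30.] col308 [  32.   -3. -113.] col328 [  32.    2. -113.]
268 col318 tool [  7.  -0. -67.] W [451. 186. 132.] col308 [  32.   -3. -116.] col328 [  33.    2. -117.]
274 col318 tool [  5.  -0. -69.] W [452. 184. 134.] col308 [  32.   -3. -120.] col328 [  32.    2. -119.]
280 col318 tool [  1.  -0. -67.] W [453. 180. 132.] col308 [  32.   -3. -122.] col328 [  32.    2. -123.]
286 col318 tool [ -1.  -0. -69.] W [454. 178. 134.] col308 [  32.   -3. -125.] col328 [  32.    2. -125.]
292 col318 tool [  28.   -0. -120.] W [445. 206. 186.] col308 [  33.   -3. -129.] col328 [  32.    2. -128.]
298 col318 tool [  27.   -0. -122.] W [445. 205. 187.] col308 [  32.   -3. -129.] col328 [  32.    2. -130.]
```

View pics/w3.png

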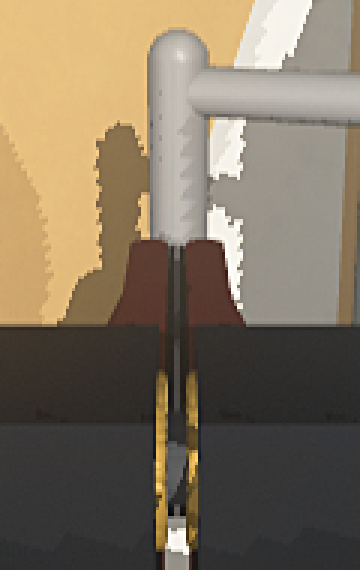

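The fingertips end at tool z ≈ −28, about 3 mm above the top of the bar, so the real fingers are about 28 mm shorter than the reported TCP. They closed above the bar without touching it. I'll open here, go 27 mm lower and close again.

```bash
python3 -m creep '[0,0,0.002,0,0,0,0.002,0,0,0,0.002,0,0,0,0.002,0,0,0,0.002,0,0,0,0.002,0,0,0,0.002,0]' 0.42
python3 -m creep '[0,0,-0.007,0,0,0,-0.014,0,0,0,-0.021,0,0,0,-0.027,0,0,0,-0.029,0,0,0,-0.029,0]'
python3 -m creep '[0,0,0,0,0,0,0,0,0,0,0,0,0,0,0,0,0,0,0,0,0,0,0,0]' 0.0
```

```text
t: 4.83
ee_pos: [453.4, 179.3, 67.1]
orientation: [-1.862, -2.53, 0.0]
ft_force: [0.1, 0.2, -0.3]
width: 36.7
grasp_force: 0.0
t: 5.33
ee_pos: [452.8, 179.0, 37.2]
orientation: [-1.861, -2.53, 0.002]
ft_force: [0.1, -0.4, 0.3]
width: 36.9
grasp_force: 0.0
t: 5.83
ee_pos: [454.1, 179.5, 38.5]
orientation: [1.861, 2.53, 0.002]
ft_force: [1.4, 0.3, 1.6]
width: 11.3
grasp_force: 30.0
```

Grip is confirmed: 11.3 mm on the 12 mm bar at 30 N. Now I'll raise it along the arc in 3° rows.

```bash
python3 -m creep '[-0.0031,-0.0009,0.0107,0,-0.0055,-0.0017,0.0216,0,-0.0076,-0.0023,0.0326,0,-0.0089,-0.0027,0.0438,0,-0.0098,-0.003,0.0549,0,-0.01,-0.0031,0.0661,0,-0.0098,-0.003,0.0773,0,-0.0089,-0.0027,0.0885,0,-0.0076,-0.0023,0.0996,0,-0.0055,-0.0017,0.1106,0]'
```

```text
t: 6.67
ee_pos: [449.5, 178.1, 150.7]
orientation: [1.86, 2.528, 0.006]
ft_force: [10.5, 3.2, -7.2]
width: 11.2
grasp_force: 30.0
```

```bash
python3 -m creep '[0.0025,0.0008,0.0109,0,0.0055,0.0017,0.0217,0,0.0091,0.0028,0.0322,0,0.0132,0.004,0.0426,0,0.0178,0.0054,0.0527,0,0.0229,0.007,0.0625,0,0.0285,0.0087,0.0721,0,0.0346,0.0106,0.0813,0,0.0411,0.0126,0.0902,0,0.0481,0.0147,0.0987,0]'
python3 -m creep '[0,0,0,0,0,0,0,0,0,0,0,0]'
python3 - <<'E'
from h import *
from scipy.spatial.transform import Rotation as R
o=get_obs();im,d=cams.get_image("wrist");c=cams.get_calibration("wrist");K=np.array(c["mtx"]);M=np.array(c["mount"]);r=R.from_rotvec(o["orientation"]).as_matrix()
s,ds=cams.get_image("scene")
cv2.imwrite("pics/e.png",cv2.hconcat([cv2.resize(im[:,:,::-1],(480,300)),cv2.resize(s[110:250,190:380,::-1],(320,300))]))
v,u=np.mgrid[0:400,0:640];p=np.stack([u,v,np.ones_like(u)],-1)@np.linalg.inv(K).T*d[...,None]
W=(p@M[:3,:3].T+M[:3,3])@r.T+o["ee_pos"];np.save("ew",W)
print(o["ee_pos"],o["ft_force"],o["width"])
E
```

```text
t: 7.5
ee_pos: [499.9, 193.9, 247.5]
orientation: [1.859, 2.526, 0.012]
ft_force: [27.1, 9.7, -32.2]
width: 11.3
grasp_force: 30.0
t: 7.75
ee_pos: [499.1, 193.6, 246.6]
orientation: [1.86, 2.527, 0.01]
ft_force: [23.4, 8.4, -27.1]
width: 11.2
grasp_force: 30.0
[499.08037196 193.58524913 246.63836977] [ 23.40389164   8.38789359 -27.09631472] 11.184747375133195
```

View pics/e.png

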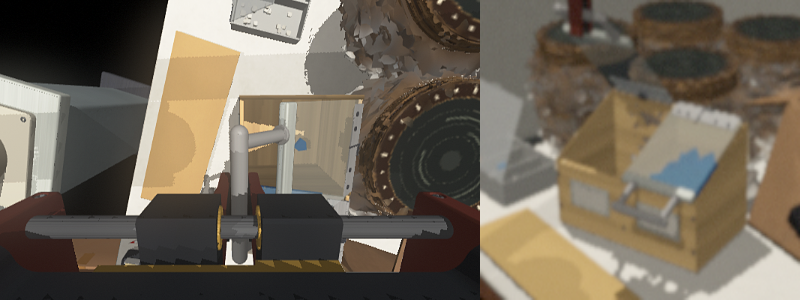

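The left lid is up and the bar is held between its posts; the right lid is shut and nothing has shifted. The grip pulls outward at about 36 N along the radius, so I'll measure the angle and ease that off.

```bash
python3 - <<'E'
from h import *
W=np.load("ew.npy");a=np.radians(17)
ex=np.array([np.cos(a),np.sin(a)])
for v in range(180,250,10):
    q=W[v,306:334]; m=q[:,2]>270; 
    if m.any(): q=q[m]; print(v,m.sum(),"ztop",np.percentile(q[:,2],90).round(1),"bx",(q[:,:2]@ex).min().round(1),(q[:,:2]@ex).max().round(1))
# post between bar and lid edge -> slope
for u in range(330,375,6):
    q=W[165:205,u]; m=(q[:,2]>200); 
    if m.any(): i=np.argmax(np.where(m,q[:,2],0)); print(u,"post bx,z",(q[i,:2]@ex).round(1),q[i,2].round(1))
E
```

```text
180 27 ztop 303.3 bx 527.5 540.2
190 27 ztop 302.7 bx 527.5 540.1
200 24 ztop 302.4 bx 527.5 538.5
210 24 ztop 302.7 bx 527.4 538.7
220 24 ztop 303.0 bx 527.4 538.8
230 25 ztop 302.6 bx 527.3 542.0
240 28 ztop 302.5 bx 526.3 541.1
330 post bx,z 531.9 433.6
336 post bx,z 541.6 295.5
342 post bx,z 531.9 433.6
348 post bx,z 548.0 290.2
354 post bx,z 551.5 286.8
360 post bx,z 555.1 283.6
366 post bx,z 558.9 279.6
372 post bx,z 531.9 433.6
```

```bash
python3 -m creep '[0,0,-0.0015,0,0,0,-0.003,0,0,0,-0.003,0,0,0,-0.003,0,0,0,-0.003,0]'
```

```text
t: 8.27
ee_pos: [496.9, 192.9, 244.2]
orientation: [1.861, 2.529, 0.004]
ft_force: [12.0, 6.2, -14.9]
width: 11.2
grasp_force: 30.0
```

```bash
python3 -m creep '[0.001,0.0003,-0.0008,0,0.0016,0.0005,-0.0012,0,0.0016,0.0005,-0.0012,0,0.0016,0.0005,-0.0012,0,0.0016,0.0005,-0.0012,0]'
python3 - <<'E'
from h import *
from scipy.spatial.transform import Rotation as R
o=get_obs();im,d=cams.get_image("wrist");c=cams.get_calibration("wrist");K=np.array(c["mtx"]);M=np.array(c["mount"]);r=R.from_rotvec(o["orientation"]).as_matrix()
v,u=np.mgrid[0:400,0:640];p=np.stack([u,v,np.ones_like(u)],-1)@np.linalg.inv(K).T*d[...,None]
W=(p@M[:3,:3].T+M[:3,3])@r.T+o["ee_pos"];a=np.radians(17);ex=np.array([np.cos(a),np.sin(a)])
q=W[195:235,306:334].reshape(-1,3);q=q[q[:,2]>270];z=np.percentile(q[:,2],90)-6
Q=[]
for uu in range(336,370,2):
    k=W[165:205,uu];m=(k[:,2]>270)&(k[:,2]<310)
    if m.any(): i=np.argmax(np.where(m,k[:,2],0));Q.append([k[i,:2]@ex,k[i,2]])
Q=np.array(Q);print(len(Q),"bar z",z,"angle",18+np.degrees(np.arcsin((z-151)/214)),"post",18-np.degrees(np.arctan(np.polyfit(Q[:,0],Q[:,1],1)[0])),o["ft_force"])
E
```

```text
t: 8.68
ee_pos: [496.4, 192.7, 243.5]
orientation: [-1.861, -2.529, 0.002]
ft_force: [-5.9, 1.8, 2.3]
width: 11.1
grasp_force: 30.0
17 bar z 293.74158131267023 angle 59.83723043641742 post 59.52851452631891 [-5.87491966  1.83036925  2.27322057]
```

```bash
python3 -m creep '[0,0,0.0003,0,0,0,0.0003,0,0,0,0.0003,0,0,0,0.0003,0,0,0,0.0003,0,0,0,0.0003,0]' && python3 -c "
from workcell import *
print(ticket.close_job())"
```

```text
t: 9.23
ee_pos: [496.7, 192.8, 243.8]
orientation: [-1.861, -2.529, 0.002]
ft_force: [-5.8, 1.6, 1.9]
width: 11.1
grasp_force: 30.0
the job is handed in; nothing more can be done
None
```

The nearly empty left bay's lid is raised to about 60° (measured 59.5–59.8°) and held steady by the middle of its pull; the right lid stayed shut, nothing else was moved, and the job was handed in at 9.2 s.

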